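# Load the sample carriage and unhitch it

### The job

Get the small sample carriage ready to leave: set the slim vial upright in its pocket one (the narrow pocket, one stud), and after that the squat jar in pocket two (the wide pocket, two studs), both fully down on the pocket floor. Then unhitch the carriage: pull the coupler's latch tab sideways, away from the coupler, against its spring, and lift the tongue off the ball by it until the coupler is at least 5 cm higher than it sat. Finish holding the tongue raised and still: do not lower it or let go; leave the other things on the bench where they stand.

Things in the scene. Friction and masses are not known exactly. Their poses are not given: they have to be found in the camera images.
- dock: Fixed station: ball mount and parked carriage. Origin on the bench below the ball; x level from the ball along the tongue to the carriage, y left of that, z up. Steel ball 26 mm across on a 10 mm neck. Carriage: metal block 72 (x) x 126 (y) mm centred at x = 190 mm, top 62 mm above the bench, with two round pockets side by side in y, marked by one and two studs on the edge nearer the ball.
- pocket_one (a point): Centre of the floor of pocket one: 26 mm wide round pocket, 40 mm above the bench, 22 mm below the block's top, at (190, -30) mm in the dock's frame. Its axes are the dock's.
- pocket_two (a point): Centre of the floor of pocket two: 41 mm wide round pocket, 40 mm above the bench, 22 mm below the block's top, at (190, 28) mm in the dock's frame. Its axes are the dock's.
- ball_top (a point): Top of the ball, 71 mm above the bench. The ball does not move.
- coupler (a point): Centre of the top face of the coupler housing (grey, 50 x 42 mm, 32 mm tall) that covers the ball; 80 mm above the bench at the start, moves with the tongue.
- latch_grip (a point): Grip point, mid-tab, 80 mm above the bench: upright dark tab 22 (dock x) x 12 (dock y) mm, top 101 mm up, at the coupler's dock +y side, 55 mm from the ball's axis when shut, 28 mm free between tab and housing. A strip 43 to 48 mm up joins tab and coupler. Dock axes while the tongue is down. Grip it across its 12 mm (fingers closing along dock y).
- latch (a joint): Latch slide, m: 0 shut, to a stop at 0.020 as the tab is pulled along dock +y, away from the coupler. Spring 4 N shut, 9 N fully drawn; springs back when let go. Its fork grips under the ball; from 0.015 on it is clear and the tongue can rise. The latch rides on the tongue: lifting the drawn tab lifts the tongue. It must stay drawn while the coupler rises its first 30 mm.
- tongue (a joint): Tongue hinge, rad: 0 with the coupler down on the ball, to a stop at 0.6 as the coupler end rises; 0.34 is 5 cm up. Hinge line level, along dock y, at the carriage, 150 mm from the ball's axis, 60 mm above the bench. Tongue 0.25 to 0.6 kg, no spring or friction: it falls back if let go. The latch tab tilts with it.
- slim_vial: Slim brown glass vial with a black cap, 21 mm across, 80 mm tall, standing loose on the bench; origin at the centre of its underside, z up its axis.
- squat_jar: Squat brown glass jar, 35 mm across, 56 mm tall, standing loose on the bench; origin at the centre of its underside, z up its axis.
- weigh_bottle: Bystander: clear weighing bottle with a knobbed lid, 39 mm across, 58 mm tall; origin at the centre of its underside.
- crucible: Bystander: white porcelain crucible, 39 mm across, 32 mm tall; origin at the centre of its underside.
- stand_stirrer: Fixed tall lab stand with a clamp and a motor, right of the task: its pole (15 mm thick, 1 m tall) stands 113 mm ahead (+x) and 54 mm left (+y) of this origin; the clamp reaches 0.13 m to the pole's right at 0.57 m height, the motor hangs above 0.65 m. Pass in front of it, with the arm drawn in.

How it is judged:
On the way, in this order (a step that is already met when the one before it is completed fails the run):
1. the slim vial stands in pocket one, released, the jar not yet in pocket two (horizontal distance between slim_vial and pocket_one below 0.008 m and z of slim_vial in the frame of pocket_one below 0.006 m and angle between slim_vial's own z axis and vertical below 0.25 rad and contact force between the fingers and slim_vial below 0.1 N and horizontal distance between squat_jar and pocket_two above 0.03 m), for 0.1 s.
2. the squat jar stands in pocket two, released, the vial still in pocket one (horizontal distance between squat_jar and pocket_two below 0.008 m and z of squat_jar in the frame of pocket_two below 0.006 m and angle between each of squat_jar, slim_vial's own z axis and vertical below 0.25 rad and horizontal distance between slim_vial and pocket_one below 0.008 m and z of slim_vial in the frame of pocket_one below 0.006 m and contact force between the fingers and squat_jar below 0.1 N), for 0.1 s.
3. the latch is drawn aside with the tongue still down (value of joint latch above 0.013 m and value of joint tongue below 0.08 rad), for 0.05 s.
4. the tongue is raised off the ball (value of joint tongue above 0.29 rad), for 0.2 s.
At the end, for the whole second after the job is handed in: The slim vial stands in pocket one and the squat jar in pocket two (within 8 mm of the pocket centre, base within 6 mm of the floor, within 0.25 rad of upright), both released; the tongue is held up by the fingers, still (under 0.1 rad/s), at over 0.30 rad, which is about 45 mm up at the coupler (all of step 2 and contact force between the fingers and slim_vial below 0.1 N and value of joint tongue above 0.3 rad and velocity of joint tongue between -0.1 and 0.1 rad/s and contact force between the fingers and dock above 0.5 N); the arm keeps its last pose, push and grip.
It fails at once if a bystander is pushed over 3 cm or knocked over (distance of any of weigh_bottle, crucible from where it was at the start of the episode above 0.03 m or angle between any of weigh_bottle, crucible's own z axis and vertical above 0.6 rad).
It also fails if it takes over 69 s, if anything falls off the work surface, if the arm or the gripper's body presses on something with over 40 N, if the wrist force passes 120 N, or if a joint passes its speed limit or range.

### The arm

A 6-joint arm with a two-finger parallel gripper is mounted at the origin on a cart in front of the work surface, level with it; the furniture and walls round the work are solid. World frame = base frame: x ahead of the robot, y to its left, z up, the work surface at z = 0. Lengths are in m, angles in rad, forces in N, time in s.
With the tool pointing down it reaches from about 0.325 to 0.775 m from the base axis. Payload 9.3 kg.
Tool frame: the origin (TCP) lies at the very end of the fingers, on their centre line; the grasp point (between the pads) lies 19 mm behind it; z points along the fingers, y is the direction in which the jaws open and shut (so a half turn about z gives the same grasp; the last joint's range is limited). The gripper opens to 85 mm and grips with 20 to 120 N. Pads are 22 mm wide; open, the fingers measure 114 mm over their backs; the gripper's body (76 mm by 85 mm) begins 54 mm behind the grasp point. The pads swing forward as they close: fully open they stand 13 mm farther back than shut.
Start: joints at [1.077, 0.259, 0.021, 1.334, 0, 1.418], TCP at [0.184, 0.518, 0.231] pointing down, gripper open.
Joint ranges: [-3.04, 3.04], [-0.91, 1.82], [-1.04, 1.36], [-1.92, 1.95], [-1.52, 1.45], [-3.14, 3.14]. Speed limits (rad/s): [2.22, 2.22, 2.79, 3.14, 3.14, 3.14].

### API

Orientations are given as a unit quaternion [w, x, y, z].
In Python, from station import arm, jaws, cams gives the robot as it stands. Calls block until the motion is done:
- arm.move_to(position, orientation): joint-space move of the TCP to a pose.
- arm.move_l(position, attitude=None, speed=0.15, max_force=None): straight line of the TCP; attitude=None keeps the orientation; speed is the mean speed in m/s. With max_force (N) it stops when the force on the tool has changed by that much, and returns True; else False.
- arm.move_j(angles): joint-space move.
- jaws.set_gripper(opening, grasp_force=None): opening from 0.0 (shut) to 1.0 (fully open); grasp_force is the grip in N (None keeps the last); returns when the fingers have stopped.
- arm.wait(seconds).
- arm.solve_ik(position, orientation): joint angles nearest the present ones, or None.
- cams.snapshot(name): name is "side" or "top"; returns the picture (400x640x3 uint8, blue, green, red); there is no depth.
- cams.calibration(name): a dict with "K" (3x3 intrinsics, pixels), "eye" and "attitude" of the camera in the world. Camera axes: x right, y down, z forward; pixel columns grow to the right and rows downward; lengths in m; the calibration is good to about 2 mm. A picture is of the moment at which its call begins. calibration takes no time and is no camera call.
A pose or a line that the arm cannot do raises arm.IKError and nothing moves.
- arm.hand_in(): hands the job in, once; it reports no verdict.
Readings, each from a call of its own:
- arm.current_clock(): time.
- arm.current_joint_pos(): joint angles.
- arm.current_dq(): joint speeds.
- arm.current_effort(): joint torques, N m.
- arm.current_tool_pos(): TCP position.
- arm.current_tcp_rot(): TCP orientation.
- arm.current_force(): force on the tool from outside, world axes, zero at the start.
- arm.current_torque(): the same for the moment, N m.
- arm.current_opening(): opening from 0.0 (shut) to 1.0 (fully open).
Only numpy, scipy, OpenCV 4.12 (cv2) and the standard library are available. Lean on these libraries where they do the work, as an engineer would, in place of code of your own. Each camera call takes 0.05 s, during which the arm holds its last target. There are 200 camera calls.

## Working session

There is one attempt and no reset: what is moved stays moved. The work goes in short steps, each a Python script; the robot and the scene stay as the last script left them, time stands still between calls to the robot, and variables do not carry over. Pictures are saved under pics/ and viewed, about 8 in all and at most 12, crops included, and the job is handed in when it is done.

```bash
mkdir -p pics; ls; python3 - <<'E'
from station import arm,jaws,cams
import cv2
for n in("side","top"):
    cv2.imwrite(f"pics/{n}0.png",cams.snapshot(n)); c=cams.calibration(n); print(n,c)
print(arm.current_clock(),arm.current_tool_pos(),arm.current_tcp_rot())
E
```

```text
pics
side {'K': array([[459.32698236,   0.        , 322.60237047],
       [  0.        , 459.32698236, 209.58245382],
       [  0.        ,   0.        ,   1.        ]]), 'eye': array([ 0.34396101, -0.56634882,  0.66420724]), 'attitude': array([-0.45741939,  0.88459407, -0.08545278,  0.03096196])}
top {'K': array([[453.63693398,   0.        , 317.19677412],
       [  0.        , 453.63693398, 198.15966926],
       [  0.        ,   0.        ,   1.        ]]), 'eye': array([0.3355023 , 0.21669404, 1.04881986]), 'attitude': array([ 0.0626035 , -0.69885406,  0.71104979, -0.04573847])}
0.1 [0.18371536 0.51814814 0.23072523] [-2.02632638e-04  1.69588610e-01  9.85514755e-01 -5.73677110e-04]
```

View pics/top0.png

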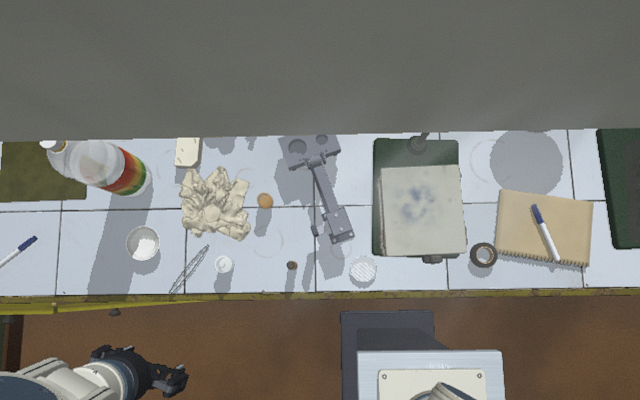

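View pics/side0.png

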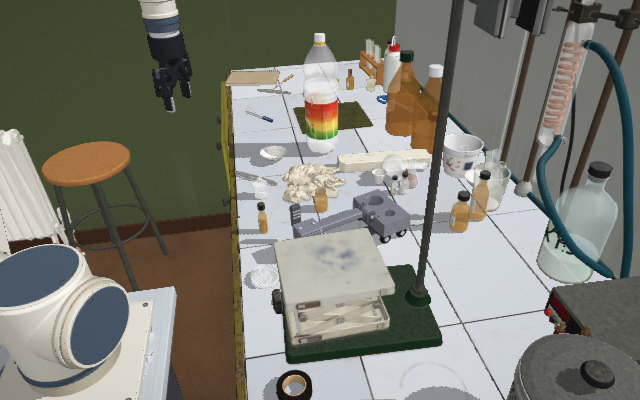

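```bash
cat > h.py <<'E'
import numpy as np,cv2
from station import arm,jaws,cams
from scipy.spatial.transform import Rotation as R
def cal(n):
    c=cams.calibration(n); q=c["attitude"]; return c["K"],np.array(c["eye"]),R.from_quat([q[1],q[2],q[3],q[0]]).as_matrix()
def proj(n,P):
    K,e,A=cal(n); p=(np.atleast_2d(P)-e)@A@K.T; return p[:,:2]/p[:,2:]
def ray(n,uv,z):
    K,e,A=cal(n); d=A@np.linalg.inv(K)@np.array([uv[0],uv[1],1.]); return e+d*(z-e[2])/d[2]
E
python3 - <<'E'
import cv2
from h import *
t=cv2.imread("pics/top0.png")[130:290,205:385]
s=cv2.imread("pics/side0.png")[170:295,235:420]
cv2.imwrite("pics/tc.png",cv2.resize(t,None,fx=3.7,fy=3.7,interpolation=cv2.INTER_CUBIC))
cv2.imwrite("pics/sc.png",cv2.resize(s,None,fx=4,fy=4,interpolation=cv2.INTER_CUBIC))
for uv,z in [((291,265),.08),((265,201),.056),((343,238),.08),((298,148),.06),((322,140),.062),((363,270),.05),((223,264),.03)]: print(uv,ray("top",uv,z))
E
```

```text
(291, 265) [0.34342671 0.29637198 0.08      ]
(265, 201) [0.48506179 0.35522832 0.056     ]
(343, 238) [0.39859234 0.18507435 0.08      ]
(298, 148) [0.60345483 0.28055906 0.06      ]
(322, 140) [0.62021251 0.22630498 0.062     ]
(363, 270) [0.33050459 0.14241674 0.05      ]
(223, 264) [0.34841353 0.45269259 0.03      ]
```

View pics/tc.png

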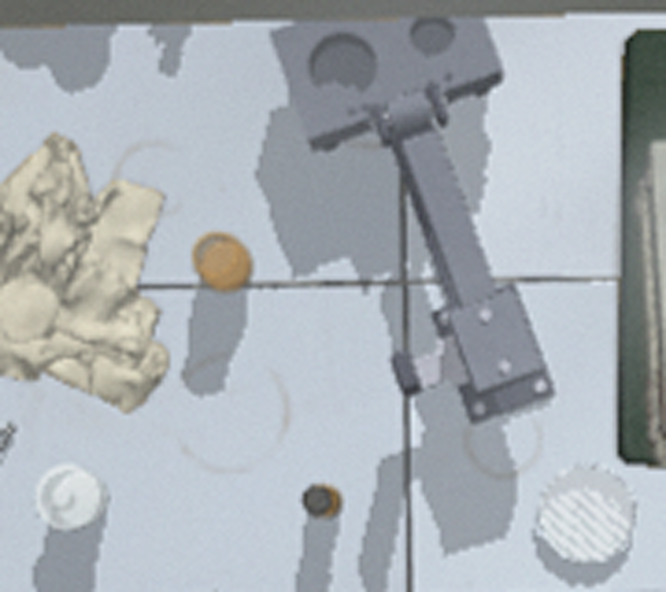

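View pics/sc.png

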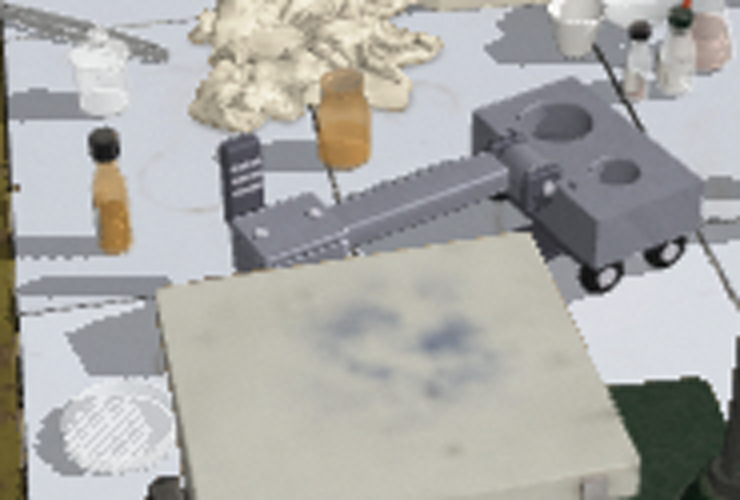

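```bash
cat > fit.py <<'E'
from h import *
from scipy.optimize import least_squares
T=lambda p:(np.array(p)+.5)/3.7-.5+[205,130]
S=lambda p:(np.array(p)+.5)/4-.5+[235,170]
obs=[("top",T((343,63)),(190,28,62)),("top",T((433,36)),(190,-30,62)),
("side",S((560,122)),(190,28,62)),("side",S((620,171)),(190,-30,62)),
("side",S((473,112)),(154,63,62)),("side",S((575,77)),(226,63,62)),("side",S((702,181)),(226,-63,62)),("side",S((597,218)),(154,-63,62)),
("top",T((502,73)),(154,-63,62)),("top",T((515,283)),(25,-21,80)),
("side",S((240,139)),(0,55,101))]
def W(x,P):
    c,s=np.cos(x[2]),np.sin(x[2]); P=np.array(P)/1000; return np.array([x[0]+c*P[0]-s*P[1],x[1]+s*P[0]+c*P[1],P[2]])
f=lambda x:np.concatenate([proj(n,W(x,P))[0]-uv for n,uv,P in obs])
r=least_squares(f,[.39,.19,.35],loss="soft_l1"); print("dock",r.x); print(f(r.x).reshape(-1,2).round(1))
def obj(o,x0):
    g=lambda x:np.concatenate([proj(n,[x[0],x[1],z])[0]-uv for n,uv,z in o]); q=least_squares(g,x0); print(q.x,q.fun.reshape(-1,2).round(1)); return q.x
v=obj([("top",T((317,500)),.08),("side",S((103,133)),.08),("side",S((116,246)),.0)],[.34,.29])
j=obj([("top",T((222,260)),.056),("side",S((344,77)),.056),("side",S((344,157)),.0)],[.48,.35])
def circ(im,n,c,rad,z,col,sc,off):
    a=np.linspace(0,6.283,40); P=np.c_[c[0]+rad*np.cos(a),c[1]+rad*np.sin(a),0*a+z]
    cv2.polylines(im,[np.int32(((proj(n,P)-off+.5)*sc-.5).round())],True,col,1)
def poly(im,n,P,col,sc,off): cv2.polylines(im,[np.int32(((proj(n,np.array(P))-off+.5)*sc-.5).round())],True,col,1)
out=[]
for n,fn,sc,off in(("top","tc",3.7,[205,130]),("side","sc",4,[235,170])):
    im=cv2.imread(f"pics/{fn}.png")
    for P,rad in(((190,28,62),20.5),((190,-30,62),13)):circ(im,n,W(r.x,P),rad/1000,.062,(0,0,255),sc,off)
    for x0,x1,y0,y1,z in((154,226,-63,63,62),(-25,25,-21,21,80),(-11,11,49,61,101)):
        poly(im,n,[W(r.x,p) for p in((x0,y0,z),(x1,y0,z),(x1,y1,z),(x0,y1,z))],(0,255,0),sc,off)
    for c,rad,h in((v,.0105,.08),(j,.0175,.056)):
        for z in(0,h):circ(im,n,c,rad,z,(255,0,255),sc,off)
    out.append(cv2.resize(im,(400,int(400*im.shape[0]/im.shape[1]))) if 0 else im)
cv2.imwrite("pics/ov_top.png",out[0]);cv2.imwrite("pics/ov_side.png",out[1])
k=np.hstack([out[0][:590,:],cv2.copyMakeBorder(out[1],0,90,0,0,cv2.BORDER_CONSTANT)]);cv2.imwrite("pics/ov.png",cv2.resize(k,None,fx=.56,fy=.56,interpolation=cv2.INTER_AREA))
E
python3 fit.py
```

```text
dock [0.43483851 0.1944103  0.32703559]
[[-0.   0.1]
 [-0.  -1.2]
 [-0.6 -0.3]
 [-0.9  0. ]
 [-0.1 -0.5]
 [-0.2 -0.4]
 [ 0.8  0.1]
 [ 0.2  1. ]
 [ 0.6 -1.4]
 [-0.4  0.8]
 [-0.2  0.1]]
[0.34475843 0.29820588] [[-0.2 -0.4]
 [-0.3  0.3]
 [-0.1  0.1]]
[0.49082728 0.35771382] [[-0.7 -1.5]
 [-1.   1.5]
 [-0.4  0.4]]
```

View pics/ov.png

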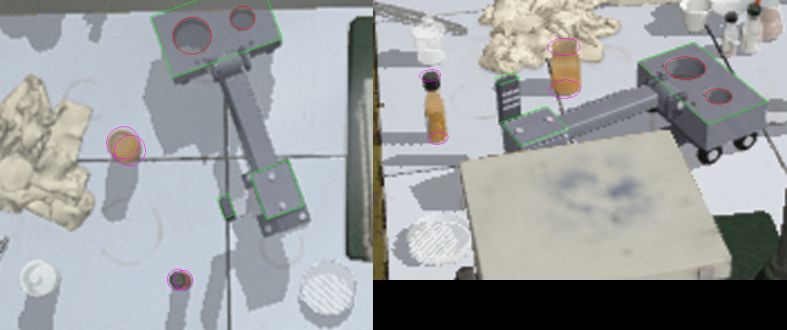

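```bash
cat >> h.py <<'E'
D=np.array([.43484,.19441,.32704])
def q(phi,th=0):
    a=(phi+np.pi/2)/2; r=R.from_quat([np.cos(a),np.sin(a),0,0])
    if th: r=R.from_rotvec(th*np.array([-np.sin(D[2]),np.cos(D[2]),0]))*r
    x=r.as_quat(); return np.array([x[3],x[0],x[1],x[2]])
def W(x,y,z):
    c,s=np.cos(D[2]),np.sin(D[2]); return np.array([D[0]+c*x-s*y,D[1]+s*x+c*y,z])
E
python3 - <<'E'
from h import *
v=np.array([.3448,.2982]); phi=1.112
for p,f in((np.r_[v,.16],phi),(np.r_[v,.027],phi),(W(.19,-.03,.17),phi),(W(.19,.028,.17),-.458),(W(.19,.028,.066),-.458),([.489,.357,.027],-.15)):
    print(np.round(arm.solve_ik(p,q(f)),2))
for f in(1.898,-1.244):
  for th in(0,.2,.45):
    x=-.15*np.cos(th)+.001*np.sin(th); z=.15*np.sin(th)+.001*np.cos(th)
    s=arm.solve_ik(W(.15+x,.074,.06+z),q(f,th)); print(f,th,None if s is None else np.round(s,2))
arm.move_to(np.r_[v,.17],q(phi)); 
jaws.set_gripper(.6,30)
print(arm.move_l(np.r_[v,.027],speed=.12,max_force=10))
jaws.set_gripper(0,30); print("open",arm.current_opening(),arm.current_tool_pos(),arm.current_force())
arm.move_l(np.r_[v,.17],speed=.15)
p=W(.19,-.03,.17); arm.move_l(p,speed=.2)
arm.move_l(W(.19,-.03,.027+.075),speed=.1); arm.wait(.2)
for n in("side","top"): cv2.imwrite(f"pics/{n}1.png",cams.snapshot(n))
s=cv2.imread("pics/side1.png")[140:240,320:440]; t=cv2.imread("pics/top1.png")[110:210,270:390]
cv2.imwrite("pics/h1.png",np.hstack([cv2.resize(i,(400*120//100,400),interpolation=cv2.INTER_CUBIC)[:,:395] for i in(s,t)]))
print(arm.current_opening(),arm.current_clock(),arm.current_tool_pos()-W(.19,-.03,.102))
E
```

```text
[ 0.53  0.13 -0.33  1.11  0.    0.99]
[ 0.53  0.26 -0.55  0.76  0.    0.99]
[0.22 0.48 0.2  1.29 0.   0.68]
[0.31 0.48 0.21 1.3  0.   2.34]
[0.31 0.54 0.03 1.07 0.   2.34]
[ 0.49  0.48 -0.19  0.9   0.    2.21]
1.898 0 [ 0.4   0.27 -0.42  0.87  0.    0.07]
1.898 0.2 [ 0.39  0.37 -0.2   1.19  0.01  0.06]
1.898 0.45 [0.38 0.53 0.08 1.57 0.02 0.05]
-1.244 0 [ 0.4   0.27 -0.42  0.87  0.   -3.07]
-1.244 0.2 [ 0.39  0.37 -0.2   1.19  0.01 -3.08]
-1.244 0.45 [ 0.38  0.53  0.08  1.57  0.02 -3.09]
False
open 0.21775809862745274 [0.34504642 0.29836065 0.02737422] [-0.29216539  0.13213813  3.81842782]
0.22375489593071984 7.1667 [2.02297761e-04 4.17198477e-06 4.54629116e-04]
```

View pics/h1.png

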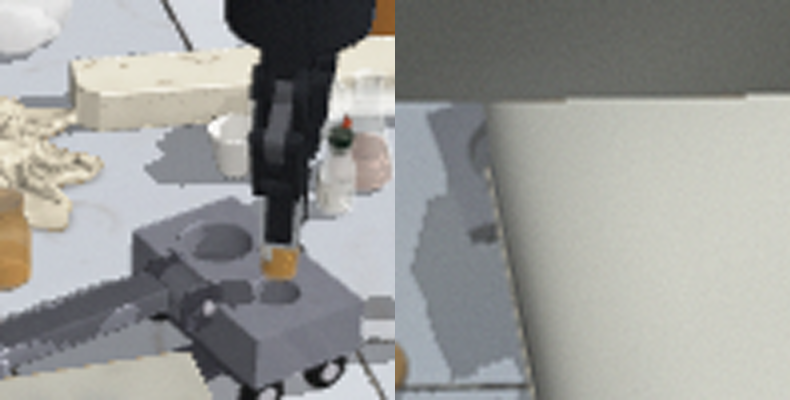

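```bash
python3 - <<'E'
from h import *
hit=arm.move_l(W(.19,-.03,.068),speed=.05,max_force=8); print(hit,arm.current_tool_pos(),arm.current_force(),arm.current_torque(),arm.current_clock())
s=cams.snapshot("side")[140:240,320:440]
cv2.imwrite("pics/h2.png",cv2.resize(s,None,fx=4,fy=4,interpolation=cv2.INTER_CUBIC))
E
```

```text
True [0.62392171 0.22691743 0.06738813] [-0.72816934  0.01575166  5.25718546] [-0.10270714  0.17995627  0.00055723] 7.85
```

```bash
python3 - <<'E'
from h import *
jaws.set_gripper(.45); arm.wait(.2)
p=arm.current_tool_pos()
arm.move_l([p[0],p[1],.19],speed=.15)
j=np.array([.489,.357])
arm.move_l(np.r_[j,.19],speed=.25)
arm.move_to(np.r_[j,.15],q(-.15))
s=cams.snapshot("side")[140:240,320:440]
cv2.imwrite("pics/h3.png",cv2.resize(s,None,fx=4,fy=4,interpolation=cv2.INTER_CUBIC))
print(arm.current_clock())
E
```

```text
11.5083
```

View pics/h3.png

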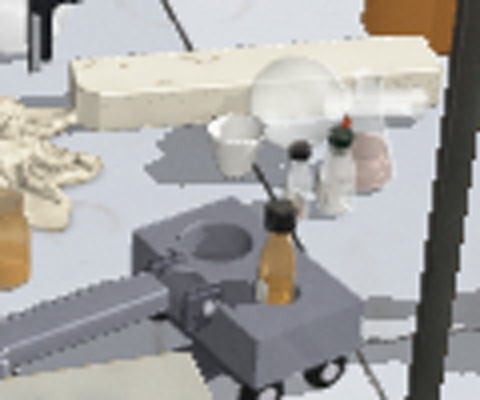

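```bash
python3 - <<'E'
from h import *
j=np.array([.489,.357])
jaws.set_gripper(.68,30)
print(arm.move_l(np.r_[j,.027],speed=.12,max_force=10),arm.current_force())
jaws.set_gripper(0,30); print("open",arm.current_opening(),arm.current_tool_pos())
arm.move_l(np.r_[j,.17],speed=.15)
arm.move_to(W(.19,.028,.19),q(-.458))
arm.move_l(W(.19,.028,.027+.08),speed=.1); arm.wait(.1)
s=cams.snapshot("side")[140:240,320:440]
cv2.imwrite("pics/h4.png",cv2.resize(s,None,fx=4,fy=4,interpolation=cv2.INTER_CUBIC))
hit=arm.move_l(W(.19,.028,.066),speed=.05,max_force=8); print(hit,arm.current_opening(),arm.current_tool_pos(),arm.current_force(),arm.current_torque(),arm.current_clock())
s=cams.snapshot("side")[140:240,320:440]
cv2.imwrite("pics/h5.png",np.hstack([cv2.imread("pics/h4.png")[:,:395],cv2.resize(s,None,fx=4,fy=4,interpolation=cv2.INTER_CUBIC)[:,:395]]))
E
```

```text
False [-0.45248278 -0.62720648 -0.36406065]
open 0.3737530899024024 [0.48945842 0.35722083 0.02793306]
True 0.3742769022399793 [0.60503361 0.28140738 0.08733803] [-0.46539826 -0.52453475 -0.82937684] [-0.05717408  0.05075357 -0.00351743] 16.6917
```

View pics/h5.png

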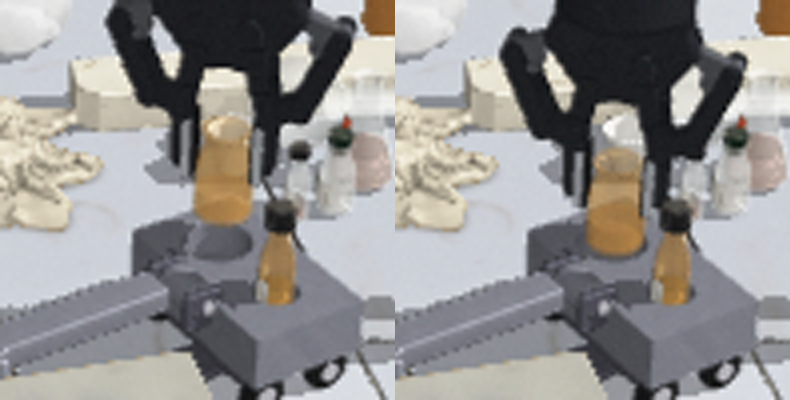

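```bash
python3 - <<'E'
from h import *
c=W(.19,.028,0)
for d in((0,0),(0,.002),(0,-.002),(.002,0),(-.002,0),(0,.0035),(0,-.0035)):
    p=arm.current_tool_pos()
    if d!=(0,0): arm.move_l([c[0]+d[0],c[1]+d[1],.0895],speed=.05)
    f0=arm.current_force()
    hit=arm.move_l([c[0]+d[0],c[1]+d[1],.066],speed=.04,max_force=8)
    z=arm.current_tool_pos()[2]; print(d,hit,z,arm.current_force()-f0,arm.current_torque().round(2) if hasattr(arm.current_torque(),'round') else arm.current_torque(),arm.current_clock())
    if z<.071: break
E
```

```text
(0, 0) True 0.06769226342910009 [1.04695968 0.91695027 4.19935757] [ 0.06  0.   -0.01] 17.2583
```

```bash
python3 - <<'E'
from h import *
jaws.set_gripper(.55); arm.wait(.2)
p=arm.current_tool_pos()
arm.move_l([p[0],p[1],.19],speed=.15)
arm.move_to(W(0,.055,.18),q(1.898))
jaws.set_gripper(.28,80)
arm.move_l(W(0,.055,.112),speed=.12); arm.wait(.1)
print(arm.current_opening(),arm.current_clock())
s=cams.snapshot("side")[120:260,270:440]
cv2.imwrite("pics/h6.png",cv2.resize(s,None,fx=4,fy=4,interpolation=cv2.INTER_CUBIC))
E
```

```text
0.2804250165421063 21.875
```

View pics/h6.png

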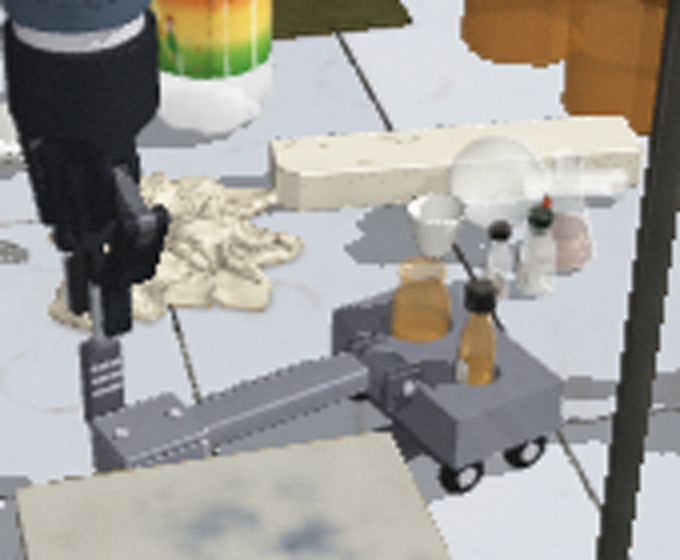

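```bash
python3 - <<'E'
from h import *
hit=arm.move_l(W(0,.055,.062),speed=.08,max_force=8); print(hit,arm.current_tool_pos(),arm.current_force())
if not hit:
    f0=np.array(arm.current_force())
    jaws.set_gripper(0,80); print("open",arm.current_opening(),arm.current_force()-f0)
    hit=arm.move_l(W(0,.0745,.062),speed=.04,max_force=30); arm.wait(.2)
    df=arm.current_force()-f0; print(hit,arm.current_tool_pos()-W(0,.055,.062),"dock-y force",df@[-np.sin(D[2]),np.cos(D[2]),0],df,arm.current_opening(),arm.current_clock())
s=cams.snapshot("side")[120:260,270:440]
cv2.imwrite("pics/h7.png",cv2.resize(s,None,fx=4,fy=4,interpolation=cv2.INTER_CUBIC))
E
```

```text
False [0.41741863 0.24659404 0.06231444] [-0.0580119  -0.08404994  0.8320791 ]
open 0.12942694585841116 [-2.11658388  6.42384423  0.25385187]
False [-0.00562228  0.01767335  0.00058267] dock-y force -8.176291388835194 [ 2.12557813 -7.91287085  3.82452471] 0.12923764314845074 23.8
```

View pics/h7.png

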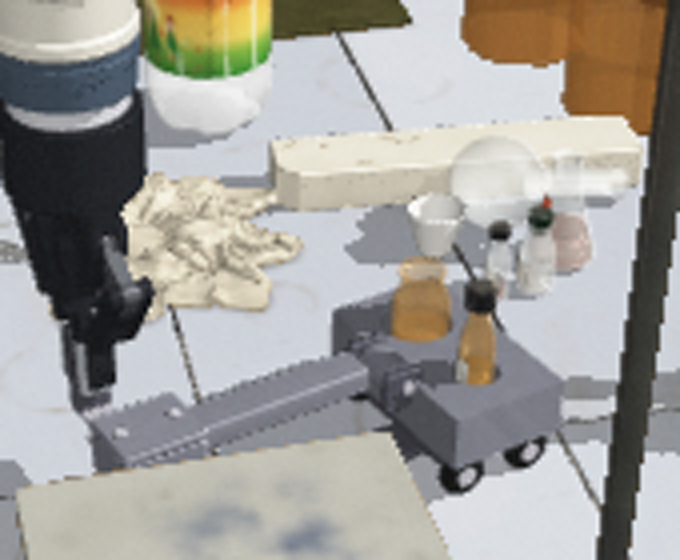

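```bash
python3 - <<'E'
from h import *
y=.0765
print(arm.move_l(W(0,y,.062),speed=.03,max_force=15)); arm.wait(.15)
e=np.array([-np.sin(D[2]),np.cos(D[2]),0]); print("Fy",arm.current_force()@e)
z0=.002
for th in(.05,.10,.15,.20,.25,.30,.35,.40,.43):
    p=W(.15-.15*np.cos(th)+z0*np.sin(th),y,.06+.15*np.sin(th)+z0*np.cos(th))
    hit=arm.move_l(p,q(1.898,th),speed=.05,max_force=35)
    f=arm.current_force(); print(th,hit,(arm.current_tool_pos()-p).round(4),"F",np.round(f,1),"Fy",round(f@e,1),round(arm.current_opening(),3))
    if hit: break
arm.wait(.3); print(arm.current_force(),arm.current_clock())
s=cams.snapshot("side")[90:260,240:440]
cv2.imwrite("pics/h8.png",cv2.resize(s,None,fx=3.5,fy=3.5,interpolation=cv2.INTER_CUBIC))
E
```

```text
False
Fy -8.946334245569025
0.05 False [ 0.0006 -0.001   0.0001] F [ 2.4 -9.3 -0.4] Fy -9.6 0.128
0.1 False [ 0.0006 -0.001   0.    ] F [ 2.  -8.3 -1.3] Fy -8.5 0.127
0.15 False [ 0.0006 -0.001   0.    ] F [ 1.3 -9.3  0.2] Fy -9.2 0.131
0.2 False [ 0.0006 -0.0011 -0.    ] F [ 1.9 -8.8 -0. ] Fy -9.0 0.128
0.25 False [ 0.0005 -0.0011 -0.    ] F [ 1.1 -8.   0.1] Fy -7.9 0.13
0.3 False [ 0.0006 -0.0011 -0.    ] F [ 1.3 -8.6 -0.4] Fy -8.6 0.132
0.35 False [ 0.0005 -0.0011 -0.    ] F [ 0.9 -9.2  0.3] Fy -9.0 0.133
0.4 False [ 0.0006 -0.0011 -0.0001] F [ 1.3 -8.3 -0.2] Fy -8.3 0.129
0.43 False [ 0.0006 -0.0011 -0.    ] F [ 1.7 -8.7 -0.2] Fy -8.8 0.134
[ 1.8863802  -8.14094826 -0.0149191 ] 27.2
```

View pics/h8.png

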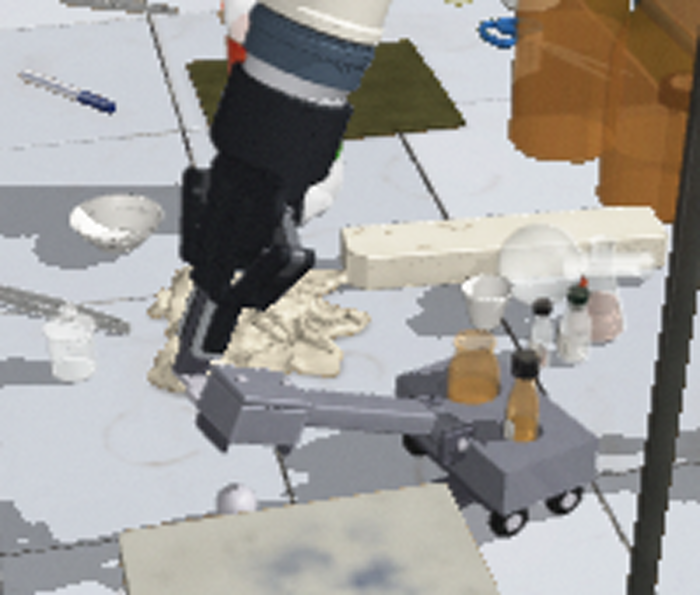

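```bash
python3 - <<'E'
from h import *
print(np.abs(arm.current_dq()).max(),arm.current_opening(),arm.current_clock()); arm.hand_in()
E
```

```text
0.0017368014070931602 0.13203681082129673 27.25
the job is handed in; nothing more can be done
```

The job is handed in at 27 s of the 69 s allowed. The vial is in pocket one, the jar is in pocket two, and the tongue is held up off the ball by the drawn latch tab.

- **Vial and jar:** both went down to within about 1 mm of the pocket floor by tool height, and were released. The jar touched once about 20 mm above the floor, and a second push at the same spot took it down. The last side picture shows both standing upright.
- **Latch and tongue:** I drew the latch until its spring pulled about 9 N, close to fully drawn. I then raised the tab along the hinge arc to a commanded 0.43 rad, about 6 cm at the coupler. The last picture shows the ball uncovered and the coupler raised.
- **At hand-in:** the arm was still, with joint speeds under 0.002 rad/s. The fingers still gripped the tab, with the opening steady at 0.13 and a lateral pull of 8 to 9 N.
- **Not confirmed:** the vertical force during the lift read near zero, where I expected a few newtons of tongue weight. The picture shows the lift clearly, so I relied on that. I had no direct reading of the tongue angle. In the last picture the bystander near the vial is still standing. The other one is hidden in that view, though the arm never went near it.

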